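# Lock a specimen block in the bench clamp with its thumb wedge

## Robot

A 6-joint arm with a two-finger parallel gripper is mounted at the origin on the work surface. World frame = base frame: x ahead of the robot, y to its left, z up, the work surface at z = 0. Lengths are in m, angles in rad, forces in N, time in s.
With the tool pointing down it reaches from about 0.35 to 0.8 m from the base axis. Payload 7.3 kg.
Tool frame: the origin (TCP) lies midway between the tips of the shut fingers; the grasp point (between the pads) lies 19 mm behind it; z points along the fingers, y is the line along which they close (so a half turn about z gives the same grasp; the last joint's range is limited). The gripper opens to 85 mm and grips with 20 to 120 N. Pads are 22 mm wide; open, the fingers measure 114 mm over their backs; the gripper's body (76 mm by 85 mm) begins 54 mm behind the grasp point. The pads swing forward as they close: fully open they stand 13 mm farther back than shut.
Start: joints at [-1.38, 0.342, 1.524, -0, 1.275, -0.146], TCP at [0.174, -0.496, 0.231] pointing down, gripper open.
Joint ranges: [-2.53, 2.53], [-0.77, 2.02], [0.04, 2.7], [-1, 4.14], [0.28, 2.66], [-3.11, 3.11]. Speed limits (rad/s): [2.57, 2.57, 3.14, 3.14, 3.14, 3.14].

## Interface

Orientations are given as a unit quaternion [w, x, y, z].
In Python, from workcell import telemetry, imaging, finish_job gives the robot as it stands.
- The arm moves only by the tool apply_moves, never from a script. Its argument "series" is a list of rows, each a list of 5 numbers: the shift along the world's x, y, z in mm, then the turn about the world's z in degrees, then the opening, from -1 (shut) to 1 (fully open), so that 0 is half open. A call has exactly 5 rows; each row is the pose to reach, as a shift and turn from the pose commanded when the call began; what a row does not reach only later rows make up. A row lasts 1/12 s, in which the tool goes at most 41.7 mm and 7.16 degrees, less where a joint would pass 70% of its speed; a pose out of reach is approached as far as the arm can. A call with a gripper value outside its range is refused whole. The fingers move at their own pace and stop on an object; "newtons" is the grip in N (left out, the last holds). Time passes only in rows, so rows that repeat a pose let the fingers close, or fill a call up. It gives the time, the measured TCP pose, the force, the opening and the grip force at its end, in the units of the state.
- telemetry.state(): the state, without advancing time (a new reading comes with each control period).
- imaging.snapshot(name): name is "side" or "top"; returns the picture (480x640x3 uint8, red, green, blue); there is no depth.
- imaging.calibration(name): a dict with "camera_matrix" (3x3 intrinsics, pixels), "k1" (the pictures are not rectified: a ray, as slopes to the right and down, at radius r is drawn at 1 + k1 r^2 times it, then the intrinsics apply), "R" (3x3) and "t" (3): a world point X has camera coordinates R X + t. Camera axes: x right, y down, z forward; pixel columns grow to the right and rows downward; lengths in m; the calibration is good to about 2 mm. A picture is of the moment at which its call begins. calibration takes no time and is no camera call.
- finish_job(): hands the job in; it is judged then, once.
The state is a dict: "t": time; "joint_positions": joint angles; "dq": joint speeds; "tau": joint torques, N m; "tcp_pos": TCP position; "ee_rot": TCP orientation; "contact_force": force on the tool from outside, world axes, zero at the start; "ft_torque": the same for the moment, N m; "opening": opening from 0.0 (shut) to 1.0 (fully open); "grasp_force": force on a finger pad.
Only numpy, scipy, OpenCV 4.12 (cv2) and the standard library are available. Lean on these libraries where they do the work, as an engineer would, in place of code of your own. Each camera call takes 0.05 s, during which the arm holds its last target. There are 200 camera calls.

## Task

Slide the clamp's jaw bar up until it pins the specimen block against the stop. Then push the thumb wedge, thin end first, along the back rail into the gap behind the bar until it jams the bar firmly and stays jammed when you let go; press gently, because too hard a squeeze cracks the specimen. Leave the bottle, beaker and dish where they stand.

Things in the scene. Friction and masses are not known exactly. Their poses are not given: they have to be found in the camera images.
- clamp: Aluminium clamp plate fixed on the table, x -87.5 to +77.5, y -175 to +90 mm about its origin, which is on its underside; top face at z = 12 mm. The jaw bar, block and a steel stop (20 x 110 mm, 26 mm tall, fixed across the plate) follow one another towards +x. The stop's face is near x = 38 mm, but preset up to 3 mm either way and not measured.
- back_rail (a point): Middle of the top of the inner face of the steel back rail fixed along the plate's -x edge: 20 mm above the plate, rail from y = -170 to +85 mm, face at x = -66 mm in the clamp's frame. A guide strip 14 mm tall and 10 mm wide runs parallel to it from y = -170 to -60 mm, its near face at x = -20 mm: the wedge is parked in the 46 mm lane between them.
- jaw_bar: Steel bar, 70 mm along the clamp's y, 24 mm tall, sliding only along the clamp's x (1.5 N friction). Front (+x) face flat; back face slopes 1 in 7: 17 mm thick at y = -35, 27 mm at y = +35, so the gap to the back rail narrows towards +y. Origin at plate top, mid back face; axes as the clamp's. It starts 13 to 30 mm short of pinning the block.
- jaw_tab (a point): Centre of the upright tab on top of the jaw bar: 10 mm thick (along x), 40 mm wide (along y), from 24 to 54 mm above the plate's top face (this point is at 39 mm). Push or pull the bar by it. Axes parallel to the clamp's.
- jaw_face (a point): Centre of the jaw bar's flat front face, 12 mm above the plate top and 22 mm in +x from the bar's origin; axes parallel to the clamp's.
- block: Cream specimen block with a dark half shell on top, 46 mm (x) by 60 mm (y) by 30 mm tall, 0.12 kg, loose on the plate, 1 to 6 mm from the stop. Origin at the centre of its underside. It cracks if squeezed with more than 30 N.
- block_center (a point): Centre of the specimen block, half-way up (15 mm above its underside).
- wedge: Loose steel thumb wedge, 0.4 kg, on the plate in the lane, thin end to the clamp's +y. 100 mm long (y), 24 mm tall; straight -x face along the back rail, +x face sloping 1 in 7: 43 mm thick at the rear (y = -50), 29 mm at the front (y = +50). A thumb lip 38 mm wide, 10 mm thick rises at the rear to 42 mm. Origin on its underside, mid length, 18 mm from the straight face.
- wedge_center (a point): Centre of the wedge, 12 mm above its underside, axes as the wedge. It jams with this point anywhere from 25 mm short of to 30 mm past the clamp's y = 0, depending on the stop. Once jammed it holds itself by friction (coefficient 0.5 to 0.7).
- wedge_push (a point): Middle of the wedge's rear (thick, -y) end face, 12 mm above its underside: push here, low, towards the clamp's +y. Sliding it on the plate takes 2 to 3 N; beyond that the squeeze on the block is about 0.6 to 1.3 times the push. A straight push that rises slowly to about 13 N jams it well; sideways drag while pushing loosens it on release, so back off and push again.
- bottle: White reagent bottle with a blue band, 60 mm across, 130 mm tall, a bystander. Origin under its centre.
- beaker: Glass beaker, 70 mm across, 80 mm tall, a bystander. Origin under its centre.
- dish: White shallow dish, 90 mm across, 15 mm tall, a bystander. Origin under its centre.
Things that resemble listed ones, but are neither listed nor needed, are in the scene too. Leave any orange look-alike of the wedge alone. Of the things like the block, leave any that is blue; of the rest the larger one is meant.

How it is judged:
On the way:
1. the jaw bar is brought up against the block, the wedge still out in its lane (x of block_center in the frame of jaw_face below 0.0255 m and y of wedge_center in the frame of clamp below -0.05 m), for 0.1 s.
At the end, for the whole second after the job is handed in: The wedge, at rest and level, has its centre no more than 40 mm short of the clamp's y = 0 and presses on the bar with over 2 N; the bar squeezes the block with over 3 N; block at rest, level and square to the clamp within 0.06 rad (contact force between jaw_bar and block above 3 N and contact force between wedge and jaw_bar above 2 N and y of wedge_center in the frame of clamp above -0.04 m and angle between each of wedge, block's own z axis and vertical below 0.06 rad and angle between the x axis of block and the x axis of clamp, either way round below 0.06 rad and linear speed of each of wedge, block below 0.005 m/s); the robot touches nothing.
It fails at once if the block is squeezed with more than 30 N (contact force between jaw_bar and block above 30 N).
It fails at once if the bottle is moved more than 20 mm (distance of bottle from where it was at the start of the episode above 0.02 m).
It fails at once if the beaker is moved more than 20 mm (distance of beaker from where it was at the start of the episode above 0.02 m).
It fails at once if the dish is moved more than 20 mm (distance of dish from where it was at the start of the episode above 0.02 m).
It also fails if it takes over 64 s, if anything falls off the work surface, if the arm or the gripper's body presses on something with over 40 N, if the wrist force passes 120 N, or if a joint passes its speed limit or range.

## Working session

There is one attempt and no reset: what is moved stays moved. The work goes in short steps, Python scripts to look and compute and a tool call to move; the robot and the scene stay as the last step left them, time stands still between calls to the robot, and variables do not carry over. Pictures are saved under pics/ and viewed, at most 10 in all, crops included, and the job is handed in when it is done.

Besides the shell and the picture viewer there is one more tool, called after ">>>" by a JSON object that holds its "name" and its "arguments", one argument or row to a line. apply_moves: Moves the arm, as the interface text tells. Its arguments: {"type":"object","properties":{"series":{"type":"array","items":{"type":"array","items":{"type":"number"}}},"newtons":{"type":"number"}},"required":["series"]}

```bash
mkdir -p pics
cat > h.py <<'E'
import numpy as np, cv2
from workcell import telemetry, imaging, finish_job
def ray(name,u,v):
    c=imaging.calibration(name);K=np.array(c["camera_matrix"]);k=c["k1"]
    R=np.array(c["R"]);t=np.array(c["t"])
    p=cv2.undistortPoints(np.array([[[u,v]]],float),K,np.array([k,0,0,0,0.]))[0,0]
    d=R.T@np.array([p[0],p[1],1.]);return -R.T@t,d
def at(name,u,v,z):
    o,d=ray(name,u,v);return o+d*(z-o[2])/d[2]
def proj(name,X):
    c=imaging.calibration(name);R=np.array(c["R"])
    return cv2.projectPoints(np.array(X,float).reshape(-1,1,3),cv2.Rodrigues(R)[0],np.array(c["t"],float),np.array(c["camera_matrix"]),np.array([c["k1"],0,0,0,0.]))[0][:,0]
def save(name,f,crop=None,s=1):
    im=imaging.snapshot(name)
    o=im if crop is None else im[crop[1]:crop[3],crop[0]:crop[2]]
    cv2.imwrite(f,cv2.cvtColor(cv2.resize(o,None,fx=s,fy=s,interpolation=cv2.INTER_CUBIC),cv2.COLOR_RGB2BGR));return im
E
python3 - <<'E'
from h import *
np.save('top.npy',save('top','pics/t0.png'));np.save('side.npy',save('side','pics/s0.png'))
for n in('top','side'):
    print(n,ray(n,320,240))
print(telemetry.state())
E
```

```text
top (array([0.46054268, 0.00953823, 1.15560546]), array([ 0.12184533,  0.01840485, -0.99238646]))
side (array([0.55623304, 0.61014461, 0.68070171]), array([ 0.05999608, -0.71209143, -0.69966607]))
{'t': 0.1, 'joint_positions': array([-1.38003500e+00,  3.42655432e-01,  1.52489863e+00, -1.44937529e-05,
        1.27539049e+00, -1.45984301e-01]), 'dq': array([ 0.00047905,  0.00150651, -0.00164881, -0.0004854 , -0.00086268,
       -0.00077724]), 'tau': array([ 1.45830894e-03, -4.34450305e+01, -2.46490985e+01, -1.57742916e-04,
        4.73614855e-03,  1.95676068e-05]), 'tcp_pos': array([ 0.17342773, -0.49516309,  0.23070219]), 'ee_rot': array([-6.75622608e-04,  9.85858173e-01,  1.67580444e-01, -2.20619960e-05]), 'contact_force': array([-0.52698409, -0.11143263, -0.23123196]), 'ft_torque': array([-0.02437142,  0.01317274,  0.00148935]), 'grasp_force': 0.0, 'opening': 1.0009248093641319}
```

View pics/t0.png

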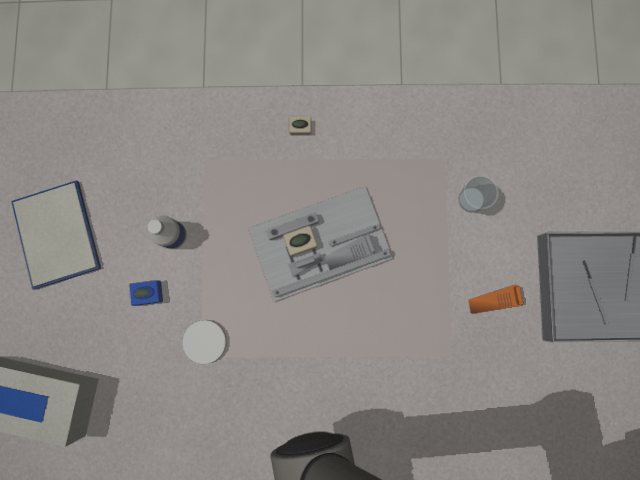

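View pics/s0.png

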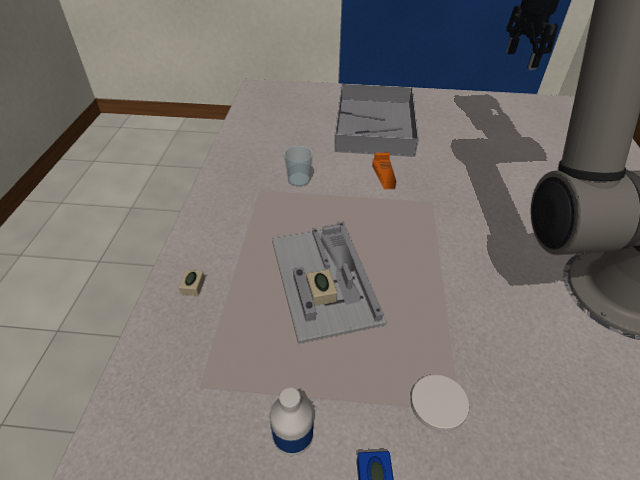

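Top view: the clamp is at about (320,243), turned roughly 17°. Block candidates are the cream block in the clamp (300,240), a smaller cream one (300,125) and a blue one (145,292). I choose (300,240). Wedge candidates are the grey one in the lane (350,250) and the orange one (497,300). I choose the grey one. The bottle (165,232), dish (204,342) and beaker (478,195) are clear of the clamp.

Run:
```python
from h import *
for n,c,s in(('top',(240,180,400,305),5),):
    im=np.load(n+'.npy')[c[1]:c[3],c[0]:c[2]]
    cv2.imwrite('pics/tc.png',cv2.cvtColor(cv2.resize(im,None,fx=s,fy=s,interpolation=cv2.INTER_CUBIC),cv2.COLOR_RGB2BGR))
```

```text
(no output)
```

View pics/tc.png

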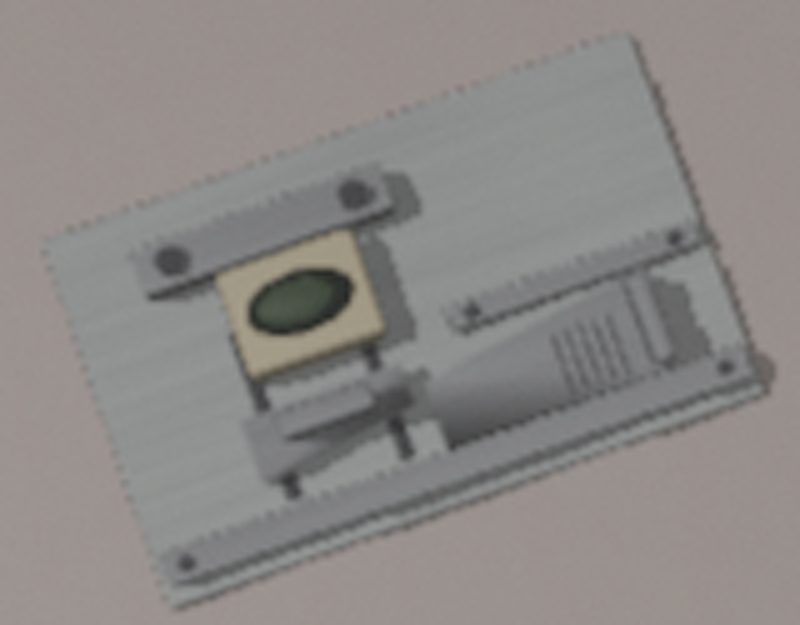

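The close crop confirms the choice: cream block with the dark shell, with the bar and tab below it. The tab top runs from about (283,432) to (400,395) in crop pixels, and the grey wedge lies in the lane with its thick end at the right.

Run:
```python
from h import *
P=lambda x,y,z:at('top',240+x/5,180+y/5,z)
pts=[(47,240,.0775,.09),(632,35,.0775,-.175),(172,605,-.0875,.09),(768,392,-.0875,-.175)]
# bottom corners: -x edge seen beneath; try fit with top z and report residuals
W=np.array([P(a,b,.012)[:2] for a,b,_,_ in pts]);L=np.array([[c,d] for *_,c,d in pts])
def fit(L,W):
    a=L-L.mean(0);b=W-W.mean(0);th=np.arctan2((a[:,0]*b[:,1]-a[:,1]*b[:,0]).sum(),(a*b).sum())
    R=np.array([[np.cos(th),-np.sin(th)],[np.sin(th),np.cos(th)]]);return th,W.mean(0)-R@L.mean(0),R
for i in([0,1,2,3],[0,1,2],):
    th,o,R=fit(L[i],W[i]);print(np.degrees(th),o,((W[i]-o)@R-L[i])*1e3)
np.savez('cl.npz',th=th,o=o,R=R)
def loc(n,x,y,z):
    print(n,((P(x,y,z)[:2]-o)@R*1e3).round(1))
for n,x,y,z in[('tab end +y',285,430,.066),('tab end -y',395,392,.066),('stop face l',150,298,.012),('stop top +y+x',133,255,.038),('block TL',217,275,.042),('block TR',352,230,.042),('block BR',385,332,.042),('block BL',252,378,.042),('lip top rear hi',632,275,.054),('lip rear lo',665,362,.054),('lip -y hi',650,272,.054),('lip -y lo',678,358,.054),('rail screw r',725,367,.032),('rail screw l',186,562,.032),('guide +y',455,325,.026),('wedge tip',445,447,.012)]: loc(n,x,y,z)
s=telemetry.state();print((s['tcp_pos'][:2]-o)@R)
```

```text
19.286588247138926 [0.58478815 0.07041678] [[-1.06915909 -0.98856945]
 [-1.71346991  1.4910676 ]
 [ 1.3820353  -0.98737668]
 [ 1.4005937   0.48487853]]
19.113425084391885 [0.58437375 0.07017258] [[-0.86701026 -0.66293876]
 [-0.71791263  1.81594996]
 [ 1.5849229  -1.1530112 ]]
tab end +y [-37.7  19. ]
tab end -y [-38.  -27.3]
stop face l [38.7 56.2]
stop top +y+x [54.  55.4]
block TL [33.9 25.3]
block TR [ 33. -33.]
block BR [-11.3 -31.9]
block BL [-11.   25.5]
lip top rear hi [ -24.1 -133.6]
lip rear lo [ -61.8 -134. ]
lip -y hi [ -25.4 -140.8]
lip -y lo [ -62.  -139.5]
rail screw r [ -70.4 -158.9]
rail screw l [-72.2  76. ]
guide +y [-16.4 -60.4]
wedge tip [-61.8 -39.9]
[-0.57340459 -0.39961009]
```

>>> {"name": "apply_moves", "arguments": {
  "series": [
    [17,27,0,0,-1],
    [35,54,0,0,-1],
    [53,81,0,0,-1],
    [70,108,0,0,-1],
    [88,135,0,0,-1]
  ],
  "newtons": 40
}}

```text
t: 0.52
tcp_pos: [0.2618, -0.359, 0.231]
ee_rot: [-0.0, 0.986, 0.167, -0.0]
contact_force: [0.8, 0.2, 1.0]
opening: 0.301
grasp_force: 0.0
```

>>> {"name": "apply_moves", "arguments": {
  "series": [
    [17,27,0,0,-1],
    [35,54,0,0,-1],
    [53,81,0,0,-1],
    [70,108,0,0,-1],
    [88,135,0,0,-1]
  ]
}}

```text
t: 0.93
tcp_pos: [0.3499, -0.2239, 0.2312]
ee_rot: [-0.0, 0.986, 0.168, -0.0]
contact_force: [1.1, -0.5, 0.0]
opening: -0.002
grasp_force: 0.0
```

>>> {"name": "apply_moves", "arguments": {
  "series": [
    [17,27,0,0,-1],
    [35,54,0,0,-1],
    [53,81,0,0,-1],
    [70,108,0,0,-1],
    [88,135,0,0,-1]
  ]
}}

```text
t: 1.35
tcp_pos: [0.4378, -0.0889, 0.2311]
ee_rot: [-0.0, 0.986, 0.168, -0.0]
contact_force: [0.8, -0.4, -0.5]
opening: 0.002
grasp_force: 0.0
```

>>> {"name": "apply_moves", "arguments": {
  "series": [
    [17,27,0,0,-1],
    [35,54,0,0,-1],
    [53,81,0,0,-1],
    [70,108,0,0,-1],
    [88,135,0,0,-1]
  ]
}}

```text
t: 1.77
tcp_pos: [0.5258, 0.0461, 0.231]
ee_rot: [-0.0, 0.986, 0.168, -0.0]
contact_force: [1.7, -1.1, 0.5]
opening: -0.004
grasp_force: 0.0
```

>>> {"name": "apply_moves", "arguments": {
  "series": [
    [-2,-1,-35,0,-1],
    [-4,-1,-70,0,-1],
    [-4,-1,-100,0,-1],
    [-4,-1,-125,0,-1],
    [-4,-1,-140,0,-1]
  ]
}}

```text
t: 2.18
tcp_pos: [0.5196, 0.0437, 0.0881]
ee_rot: [-0.001, 0.986, 0.168, -0.002]
contact_force: [0.4, -1.1, 0.1]
opening: 0.002
grasp_force: 0.0
```

Run:
```python
from h import *
save('side','pics/s1.png',(260,200,400,350),4)
print(telemetry.state()['contact_force'])
```

```text
[-1.26135524 -0.26091726 -1.71520832]
```

View pics/s1.png

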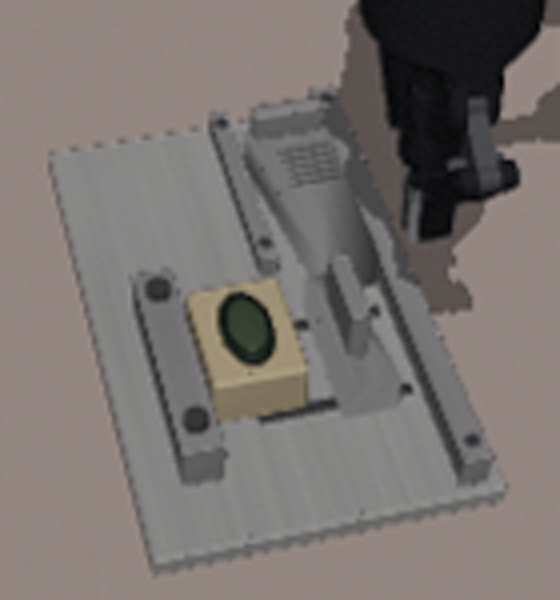

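The shut fingertips are at crop (430,220), behind the tab at (345,300) and still above it. I'll lower them and push.

>>> {"name": "apply_moves", "arguments": {
  "series": [
    [0,0,-15,0,-1],
    [0,0,-28,0,-1],
    [0,0,-38,0,-1],
    [0,0,-38,0,-1],
    [0,0,-38,0,-1]
  ]
}}

```text
t: 2.65
tcp_pos: [0.5215, 0.0435, 0.0534]
ee_rot: [-0.0, 0.986, 0.168, -0.0]
contact_force: [0.7, 0.3, 0.4]
opening: 0.002
grasp_force: 0.0
```

>>> {"name": "apply_moves", "arguments": {
  "series": [
    [1.9,0.65,0,0,-1],
    [3.8,1.3,0,0,-1],
    [5.7,1.95,0,0,-1],
    [7.6,2.6,0,0,-1],
    [9.5,3.3,0,0,-1]
  ]
}}

```text
t: 3.07
tcp_pos: [0.5315, 0.0469, 0.0537]
ee_rot: [0.0, 0.986, 0.168, 0.0]
contact_force: [-0.1, 1.1, 0.3]
opening: 0.002
grasp_force: 0.0
```

>>> {"name": "apply_moves", "arguments": {
  "series": [
    [1.9,0.65,0,0,-1],
    [3.8,1.3,0,0,-1],
    [5.7,1.95,0,0,-1],
    [7.6,2.6,0,0,-1],
    [9.5,3.3,0,0,-1]
  ]
}}

```text
t: 3.48
tcp_pos: [0.5404, 0.0501, 0.0532]
ee_rot: [0.0, 0.986, 0.168, -0.0]
contact_force: [-1.6, -0.6, 0.7]
opening: 0.004
grasp_force: 0.9
```

>>> {"name": "apply_moves", "arguments": {
  "series": [
    [1.9,0.65,0,0,-1],
    [3.8,1.3,0,0,-1],
    [5.7,1.95,0,0,-1],
    [7.6,2.6,0,0,-1],
    [9.5,3.3,0,0,-1]
  ]
}}

```text
t: 3.9
tcp_pos: [0.55, 0.0535, 0.0533]
ee_rot: [-0.0, 0.986, 0.168, -0.0]
contact_force: [-1.3, -0.5, 0.3]
opening: -0.003
grasp_force: 0.8
```

>>> {"name": "apply_moves", "arguments": {
  "series": [
    [0.9,0.3,0,0,-1],
    [1.9,0.65,0,0,-1],
    [2.8,1.0,0,0,-1],
    [3.8,1.3,0,0,-1],
    [3.8,1.3,0,0,-1]
  ]
}}

```text
t: 4.32
tcp_pos: [0.5536, 0.0547, 0.0533]
ee_rot: [-0.0, 0.986, 0.168, -0.0]
contact_force: [-2.8, -0.2, 1.5]
opening: 0.001
grasp_force: 1.5
```

>>> {"name": "apply_moves", "arguments": {
  "series": [
    [0.9,0.3,0,0,-1],
    [1.9,0.65,0,0,-1],
    [2.8,1.0,0,0,-1],
    [2.8,1.0,0,0,-1],
    [2.8,1.0,0,0,-1]
  ]
}}

```text
t: 4.73
tcp_pos: [0.5536, 0.0548, 0.0532]
ee_rot: [0.0, 0.986, 0.168, -0.003]
contact_force: [-12.5, -5.9, 8.4]
opening: 0.003
grasp_force: 6.9
```

>>> {"name": "apply_moves", "arguments": {
  "series": [
    [0.9,0.3,0,0,-1],
    [1.9,0.65,0,0,-1],
    [1.9,0.65,0,0,-1],
    [1.9,0.65,0,0,-1],
    [1.9,0.65,0,0,-1]
  ]
}}

```text
t: 5.15
tcp_pos: [0.5537, 0.0548, 0.0532]
ee_rot: [0.0, 0.986, 0.168, -0.006]
contact_force: [-19.5, -9.1, 14.7]
opening: 0.001
grasp_force: 10.5
```

Run:
```python
from h import *
save('side','pics/s2.png',(260,200,400,350),4)
c=np.load('cl.npz');s=telemetry.state();print(s['contact_force'],(s['tcp_pos'][:2]-c['o'])@c['R'])
```

```text
[-19.03546511  -8.58075003  14.52448838] [-0.03406777 -0.00441854]
```

View pics/s2.png

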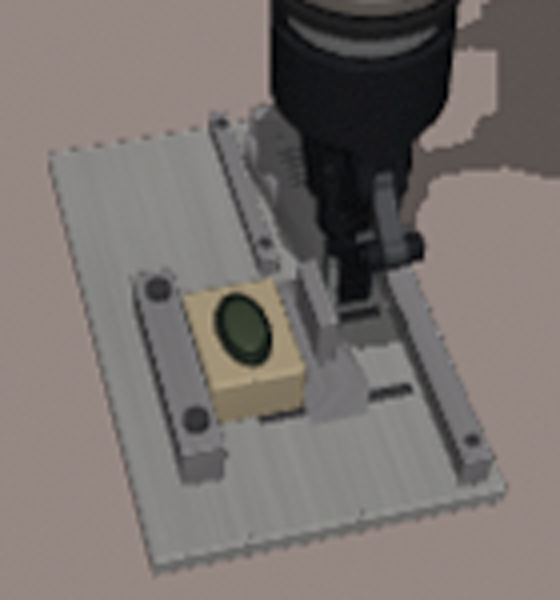

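Pinned: the bar's front touches the block at crop (300,370), and the block touches the stop at (205,380). The push reads about 21 N, so I'm backing off at once and going round behind the wedge.

>>> {"name": "apply_moves", "arguments": {
  "series": [
    [-4,-1.4,0,0,-1],
    [-8,-2.8,0,0,-1],
    [-11.3,-3.9,0,0,-1],
    [-11.3,-3.9,25,0,-1],
    [-11.3,-3.9,60,0,-1]
  ]
}}

```text
t: 5.62
tcp_pos: [0.5453, 0.0525, 0.1112]
ee_rot: [-0.001, 0.986, 0.168, -0.003]
contact_force: [0.9, 0.6, -0.6]
opening: -0.001
grasp_force: 0.0
```

>>> {"name": "apply_moves", "arguments": {
  "series": [
    [8,-25,10,0,-1],
    [18,-57,10,0,-1],
    [28,-90,10,0,-1],
    [39,-123,10,0,-1],
    [50,-157,10,0,-1]
  ]
}}

```text
t: 6.03
tcp_pos: [0.598, -0.1059, 0.1237]
ee_rot: [0.0, 0.986, 0.168, 0.001]
contact_force: [1.0, -0.2, 0.2]
opening: -0.001
grasp_force: 0.0
```

Run:
```python
from h import *
c=np.load('cl.npz');R=c['R'];im=save('top','pics/t2.png',(240,180,400,305),5)
s=telemetry.state();l=(s['tcp_pos'][:2]-c['o'])@R;print(l,s['tcp_pos'])
print((R@(np.array([-.046,-.170])-l)*1e3).round(1))
```

```text
[-0.04505492 -0.17787716] [ 0.60004658 -0.11265135  0.12368606]
[-3.5  7.1]
```

View pics/t2.png

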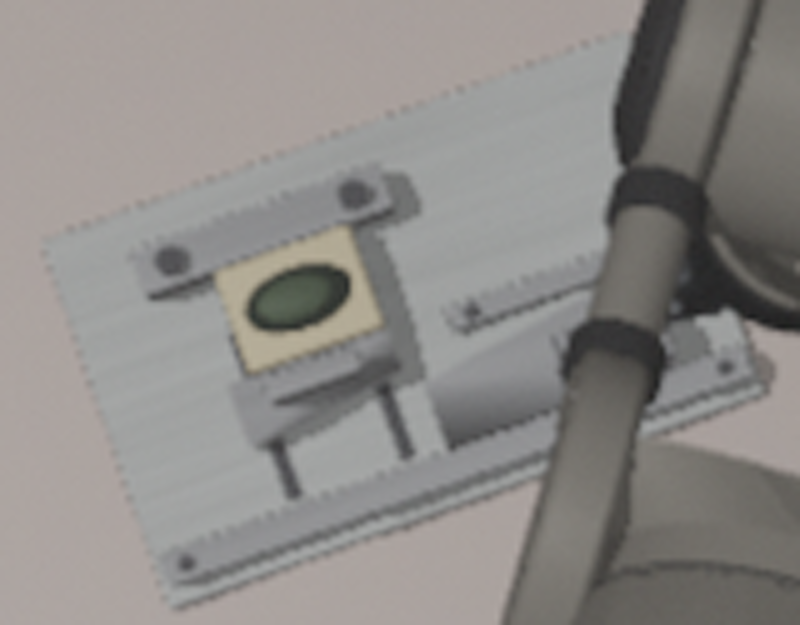

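The bar at crop (315,385) is flush with the block at (300,300), and the block is against the stop. The wedge hasn't moved. I'll lower the fingers behind it and push along clamp +y = (-0.327, 0.945).

>>> {"name": "apply_moves", "arguments": {
  "series": [
    [-2,4,-30,0,-1],
    [-2,4,-60,0,-1],
    [-2,4,-80,0,-1],
    [-2,4,-92,0,-1],
    [-2,4,-98,0,-1]
  ]
}}

```text
t: 6.5
tcp_pos: [0.5946, -0.1002, 0.0235]
ee_rot: [-0.0, 0.986, 0.168, -0.001]
contact_force: [-0.4, 0.6, 0.5]
opening: 0.001
grasp_force: 0.0
```

>>> {"name": "apply_moves", "arguments": {
  "series": [
    [0,0,0,0,-1],
    [0,0,0,0,-1],
    [-0.7,1.9,0,0,-1],
    [-1.3,3.8,0,0,-1],
    [-2,5.7,0,0,-1]
  ]
}}

```text
t: 6.92
tcp_pos: [0.5938, -0.0948, 0.0264]
ee_rot: [0.0, 0.986, 0.168, 0.001]
contact_force: [0.5, 0.7, 0.2]
opening: 0.001
grasp_force: 0.0
```

```bash
cat > l.py <<'E'
from h import *
c=np.load('cl.npz');R=c['R'];s=telemetry.state()
print(((s['tcp_pos'][:2]-c['o'])@R*1e3).round(1),s['tcp_pos'][2],'Fclamp',(s['contact_force'][:2]@R).round(1),s['contact_force'][2],s['t'])
E
python3 l.py
```

```text
[ -45.1 -158.9] 0.026446533601945325 Fclamp [0.7 0.4] 0.18364772654611217 6.9167
```

>>> {"name": "apply_moves", "arguments": {
  "series": [
    [-0.7,1.9,0,0,-1],
    [-1.3,3.8,0,0,-1],
    [-2,5.7,0,0,-1],
    [-2.6,7.6,0,0,-1],
    [-3.3,9.45,0,0,-1]
  ]
}}

```text
t: 7.33
tcp_pos: [0.5905, -0.0858, 0.0258]
ee_rot: [0.001, 0.986, 0.168, 0.001]
contact_force: [1.9, -4.0, 2.4]
opening: -0.001
grasp_force: 2.0
```

>>> {"name": "apply_moves", "arguments": {
  "series": [
    [-1,2.8,0,0,-1],
    [-2,5.7,0,0,-1],
    [-2.9,8.5,0,0,-1],
    [-3.9,11.3,0,0,-1],
    [-4.9,14.2,0,0,-1]
  ]
}}

```text
t: 7.75
tcp_pos: [0.5854, -0.0712, 0.0257]
ee_rot: [0.0, 0.986, 0.168, 0.001]
contact_force: [1.6, -5.1, 3.6]
opening: 0.004
grasp_force: 2.6
```

>>> {"name": "apply_moves", "arguments": {
  "series": [
    [-1,2.8,0,0,-1],
    [-2,5.7,0,0,-1],
    [-2.9,8.5,0,0,-1],
    [-3.9,11.3,0,0,-1],
    [-4.9,14.2,0,0,-1]
  ]
}}

```text
t: 8.17
tcp_pos: [0.5805, -0.057, 0.0257]
ee_rot: [0.0, 0.986, 0.168, 0.001]
contact_force: [1.8, -4.4, 4.3]
opening: -0.002
grasp_force: 2.6
```

```bash
python3 l.py
```

```text
[ -45.3 -118.9] 0.02574523761751706 Fclamp [ 0.3 -4.7] 4.281069568060668 8.1667
```

>>> {"name": "apply_moves", "arguments": {
  "series": [
    [-1,2.8,0,0,-1],
    [-2,5.7,0,0,-1],
    [-2.9,8.5,0,0,-1],
    [-3.9,11.3,0,0,-1],
    [-4.9,14.2,0,0,-1]
  ]
}}

```text
t: 8.58
tcp_pos: [0.5756, -0.0428, 0.0257]
ee_rot: [0.0, 0.986, 0.168, 0.001]
contact_force: [1.9, -5.1, 3.8]
opening: -0.001
grasp_force: 2.7
```

>>> {"name": "apply_moves", "arguments": {
  "series": [
    [-0.7,1.9,0,0,-1],
    [-1.3,3.8,0,0,-1],
    [-2,5.7,0,0,-1],
    [-2.6,7.6,0,0,-1],
    [-3.3,9.45,0,0,-1]
  ]
}}

```text
t: 9.0
tcp_pos: [0.5722, -0.0334, 0.0256]
ee_rot: [0.0, 0.986, 0.168, 0.0]
contact_force: [2.2, -4.6, 4.9]
opening: -0.0
grasp_force: 2.7
```

>>> {"name": "apply_moves", "arguments": {
  "series": [
    [-0.3,0.95,0,0,-1],
    [-0.7,1.9,0,0,-1],
    [-1,2.8,0,0,-1],
    [-1.2,3.3,0,0,-1],
    [-1.2,3.3,0,0,-1]
  ]
}}

```text
t: 9.42
tcp_pos: [0.5709, -0.0301, 0.0255]
ee_rot: [0.0, 0.986, 0.168, 0.0]
contact_force: [2.1, -4.7, 3.9]
opening: 0.001
grasp_force: 2.5
```

```bash
python3 l.py
```

```text
[-45.5 -90.3] 0.025534447523004943 Fclamp [ 0.4 -5.2] 3.9365807715579186 9.4167
```

>>> {"name": "apply_moves", "arguments": {
  "series": [
    [-0.3,0.9,0,0,-1],
    [-0.6,1.8,0,0,-1],
    [-1,2.8,0,0,-1],
    [-1,2.8,0,0,-1],
    [-1,2.8,0,0,-1]
  ]
}}

```text
t: 9.83
tcp_pos: [0.5699, -0.0273, 0.0254]
ee_rot: [0.0, 0.986, 0.168, 0.0]
contact_force: [2.2, -4.7, 4.9]
opening: 0.002
grasp_force: 2.4
```

>>> {"name": "apply_moves", "arguments": {
  "series": [
    [-0.3,0.9,0,0,-1],
    [-0.6,1.8,0,0,-1],
    [-1,2.8,0,0,-1],
    [-1,2.8,0,0,-1],
    [-1,2.8,0,0,-1]
  ]
}}

```text
t: 10.25
tcp_pos: [0.5687, -0.0246, 0.0254]
ee_rot: [0.0, 0.986, 0.168, 0.0]
contact_force: [0.6, -5.3, 4.3]
opening: -0.002
grasp_force: 2.7
```

>>> {"name": "apply_moves", "arguments": {
  "series": [
    [-0.3,0.9,0,0,-1],
    [-0.6,1.8,0,0,-1],
    [-1,2.8,0,0,-1],
    [-1,2.8,0,0,-1],
    [-1,2.8,0,0,-1]
  ]
}}

```text
t: 10.67
tcp_pos: [0.5675, -0.0222, 0.0254]
ee_rot: [0.0, 0.986, 0.168, -0.0]
contact_force: [0.0, -6.5, 5.7]
opening: -0.001
grasp_force: 3.5
```

>>> {"name": "apply_moves", "arguments": {
  "series": [
    [-0.3,0.9,0,0,-1],
    [-0.6,1.9,0,0,-1],
    [-0.6,1.9,0,0,-1],
    [-0.6,1.9,0,0,-1],
    [-0.6,1.9,0,0,-1]
  ]
}}

```text
t: 11.08
tcp_pos: [0.5667, -0.0206, 0.0254]
ee_rot: [0.001, 0.986, 0.168, -0.0]
contact_force: [-0.6, -8.2, 4.7]
opening: -0.002
grasp_force: 4.1
```

```bash
python3 l.py
```

```text
[-46.4 -80. ] 0.025425769357370627 Fclamp [-3.2 -7.5] 4.660397734043138 11.0833
```

>>> {"name": "apply_moves", "arguments": {
  "series": [
    [-0.6,-0.2,0,0,-1],
    [-0.9,0.4,0,0,-1],
    [-1.1,1.0,0,0,-1],
    [-1.3,1.6,0,0,-1],
    [-1.3,1.6,0,0,-1]
  ]
}}

```text
t: 11.5
tcp_pos: [0.5658, -0.0191, 0.0255]
ee_rot: [0.001, 0.986, 0.168, -0.0]
contact_force: [0.8, -9.0, 5.0]
opening: 0.003
grasp_force: 4.4
```

```bash
python3 l.py
```

```text
[-46.7 -78.3] 0.02546298957514691 Fclamp [-2.2 -8.8] 5.028018211545506 11.5
```

>>> {"name": "apply_moves", "arguments": {
  "series": [
    [-0.5,-0.1,0,0,-1],
    [-0.7,0.4,0,0,-1],
    [-0.9,0.9,0,0,-1],
    [-1.1,1.4,0,0,-1],
    [-1.1,1.4,0,0,-1]
  ]
}}

```text
t: 11.92
tcp_pos: [0.5658, -0.0189, 0.0256]
ee_rot: [0.002, 0.986, 0.168, 0.001]
contact_force: [4.0, -14.1, 1.6]
opening: 0.001
grasp_force: 7.3
```

```bash
python3 l.py
```

```text
[-46.7 -78.1] 0.025582177348409642 Fclamp [ -0.9 -14.6] 1.6402235071821292 11.9167
```

Jammed: it held at 14.6 N with almost no side force. Now a slow, straight back-off.

>>> {"name": "apply_moves", "arguments": {
  "series": [
    [0.2,-0.5,0,0,-1],
    [0.4,-1,0,0,-1],
    [0.5,-1.5,0,0,-1],
    [0.7,-2,0,0,-1],
    [0.9,-2.5,0,0,-1]
  ]
}}

```text
t: 12.33
tcp_pos: [0.5656, -0.0191, 0.0252]
ee_rot: [-0.0, 0.986, 0.167, 0.0]
contact_force: [2.2, -1.5, 2.3]
opening: -0.001
grasp_force: 1.3
```

>>> {"name": "apply_moves", "arguments": {
  "series": [
    [0.3,-1,0,0,-1],
    [1,-3,0,0,-1],
    [2.6,-7.6,0,0,-1],
    [4,-11.4,0,0,-1],
    [4,-11.4,0,0,-1]
  ]
}}

```text
t: 12.75
tcp_pos: [0.5696, -0.0313, 0.025]
ee_rot: [-0.0, 0.986, 0.167, -0.0]
contact_force: [0.3, 0.4, 0.3]
opening: -0.005
grasp_force: 0.0
```

```bash
python3 l.py
python3 - <<'E'
from h import *
save('side','pics/s3.png',(260,200,400,350),4)
E
```

```text
[-47.1 -91. ] 0.025029883149714712 Fclamp [0.4 0.3] 0.3030956242732743 12.75
```

View pics/s3.png

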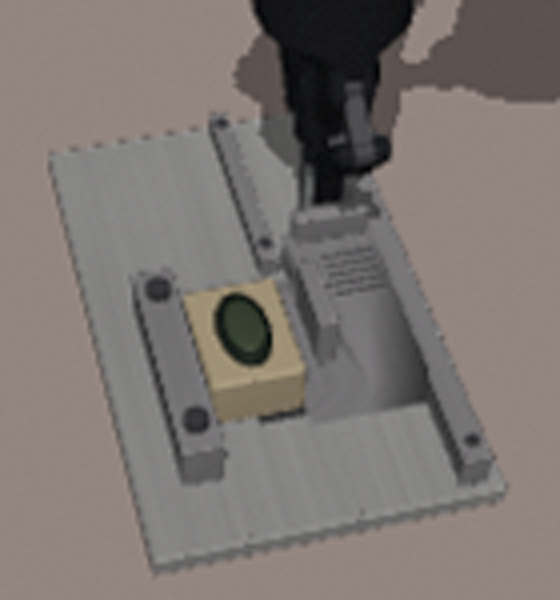

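The wedge fills the gap beside the bar (crop 380,330), the block is held at (250,350), and the fingers are clear at (335,190). A straight second push will test and firm the jam.

>>> {"name": "apply_moves", "arguments": {
  "series": [
    [-1.3,3.8,0,0,-1],
    [-2.6,7.6,0,0,-1],
    [-3.6,10.4,0,0,-1],
    [-4.1,11.8,0,0,-1],
    [-4.3,12.5,0,0,-1]
  ]
}}

```text
t: 13.22
tcp_pos: [0.5655, -0.0191, 0.0253]
ee_rot: [0.001, 0.986, 0.168, 0.0]
contact_force: [1.0, -9.4, -2.6]
opening: 0.001
grasp_force: 4.8
```

```bash
python3 l.py
```

```text
[-47.1 -78.2] 0.025346327152049652 Fclamp [-2.1 -9.2] -2.611974551592141 13.2167
```

>>> {"name": "apply_moves", "arguments": {
  "series": [
    [-0.3,0,0,0,-1],
    [-0.5,0.3,0,0,-1],
    [-0.6,0.6,0,0,-1],
    [-0.7,0.9,0,0,-1],
    [-0.7,0.9,0,0,-1]
  ]
}}

```text
t: 13.63
tcp_pos: [0.5655, -0.0191, 0.0255]
ee_rot: [0.002, 0.986, 0.168, 0.001]
contact_force: [2.6, -10.4, -3.3]
opening: -0.001
grasp_force: 5.1
```

```bash
python3 l.py
```

```text
[-47.  -78.1] 0.025471272039018802 Fclamp [ -1.  -10.6] -3.2725525318069284 13.6333
```

>>> {"name": "apply_moves", "arguments": {
  "series": [
    [-0.1,0.2,0,0,-1],
    [-0.2,0.4,0,0,-1],
    [-0.3,0.6,0,0,-1],
    [-0.4,0.8,0,0,-1],
    [-0.4,0.8,0,0,-1]
  ]
}}

```text
t: 14.05
tcp_pos: [0.5655, -0.019, 0.0256]
ee_rot: [0.002, 0.986, 0.168, 0.001]
contact_force: [2.5, -13.0, -3.3]
opening: 0.001
grasp_force: 6.5
```

```bash
python3 l.py
```

```text
[-47.  -78.1] 0.025621045220682835 Fclamp [ -1.9 -13.1] -3.3484872181132705 14.05
```

>>> {"name": "apply_moves", "arguments": {
  "series": [
    [0,-0.6,0,0,-1],
    [0.1,-1.2,0,0,-1],
    [0.3,-1.8,0,0,-1],
    [0.5,-2.4,0,0,-1],
    [0.7,-3,0,0,-1]
  ]
}}

```text
t: 14.47
tcp_pos: [0.5651, -0.0193, 0.0255]
ee_rot: [0.0, 0.986, 0.168, 0.0]
contact_force: [0.4, -0.3, -0.2]
opening: 0.001
grasp_force: 0.2
```

>>> {"name": "apply_moves", "arguments": {
  "series": [
    [0.6,-2,0,0,-1],
    [2,-6,0,0,-1],
    [4.6,-13,0,0,-1],
    [6.5,-19,0,0,-1],
    [6.5,-19,0,0,-1]
  ]
}}

```text
t: 14.88
tcp_pos: [0.572, -0.0399, 0.0254]
ee_rot: [0.0, 0.986, 0.167, 0.0]
contact_force: [0.4, -1.1, 0.4]
opening: -0.001
grasp_force: 0.0
```

>>> {"name": "apply_moves", "arguments": {
  "series": [
    [0,0,20,0,-1],
    [0,0,50,0,-1],
    [0,0,90,0,-1],
    [8,-25,115,0,-1],
    [18,-55,130,0,-1]
  ]
}}

```text
t: 15.3
tcp_pos: [0.5905, -0.0927, 0.1594]
ee_rot: [0.001, 0.986, 0.169, 0.002]
contact_force: [1.2, -0.3, -0.1]
opening: 0.001
grasp_force: 0.0
```

>>> {"name": "apply_moves", "arguments": {
  "series": [
    [10,-30,0,0,-1],
    [20,-60,0,0,-1],
    [30,-90,0,0,-1],
    [30,-90,0,0,-1],
    [30,-90,0,0,-1]
  ]
}}

```text
t: 15.72
tcp_pos: [0.6192, -0.1851, 0.1546]
ee_rot: [-0.0, 0.986, 0.166, -0.0]
contact_force: [-0.4, 0.4, 0.4]
opening: -0.002
grasp_force: 0.0
```

```bash
python3 l.py
python3 - <<'E'
from h import *
save('top','pics/t4.png',(240,180,400,305),5)
E
```

```text
[ -50.7 -252.6] 0.15462136336922155 Fclamp [-0.3  0.5] 0.36083794126283125 15.7167
```

View pics/t4.png

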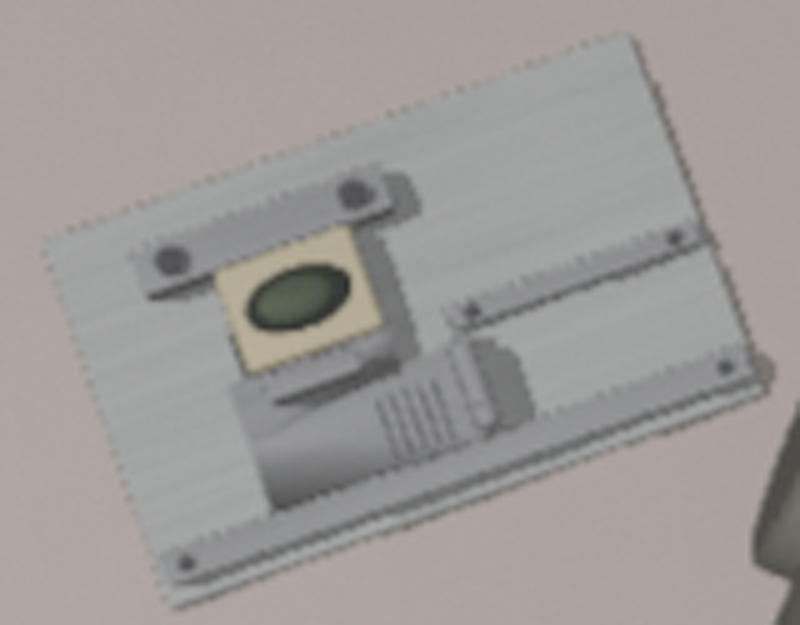

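The wedge sits between rail and bar, lip near crop (485,400) and thin end near (270,470). The block is square against the stop at (300,300), and the arm is clear. Handing in.

```bash
python3 -c "
from workcell import finish_job
print(finish_job())"
```

```text
the job is handed in; nothing more can be done
None
```

I handed the job in at about 16 s: the jaw bar pins the block against the stop, and the wedge is jammed about 14 mm short of the clamp's y = 0. It didn't move in a second 13 N push, and the arm is clear; the hand-in returned no verdict, and the squeeze left on the block could not be measured directly.

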